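Blank off the open pump valves

ROBOT

A 6-joint arm with a two-finger parallel gripper is mounted at the origin on the work surface. World frame = base frame: x ahead of the robot, y to its left, z up, the work surface at z = 0. Lengths are in m, angles in rad, forces in N, time in s.
With the tool pointing down it reaches from about 0.35 to 0.85 m from the base axis. Payload 8.1 kg.
Tool frame: the origin (TCP) lies at the very end of the fingers, on their centre line; the grasp point (between the pads) lies 19 mm behind it; z points along the fingers, y is the line along which they close (so a half turn about z gives the same grasp; the last joint's range is limited). The gripper opens to 85 mm and grips with 20 to 120 N. Pads are 22 mm wide; open, the fingers measure 114 mm over their backs; the gripper's body (76 mm by 85 mm) begins 54 mm behind the grasp point. The pads swing forward as they close: fully open they stand 13 mm farther back than shut.
Start: joints at [1.112, 0.13, 1.488, -0, 1.523, -0.085], TCP at [0.219, 0.559, 0.231] pointing down, gripper open.
Joint ranges: [-2.96, 2.96], [-0.89, 2.26], [0.02, 2.5], [-1.34, 4.48], [0, 2.73], [-2.66, 2.66]. Speed limits (rad/s): [2.39, 2.39, 2.79, 3.14, 3.14, 3.14].

INTERFACE

Orientations are given as a 3x3 rotation matrix whose columns are the frame's x, y, z axes.
In Python, from bench import r gives the robot as it stands.
- The arm moves only by the tool jog_arm, never from a script. Its argument "commands" is one flat list of numbers, 5 for each row, row after row: the shift along the tool's x, y, z in units of 25 mm (1.0 is 25 mm), then the turn about the tool's z in units of 6 degrees (1.0 is 6 degrees), then the finger opening in mm, from 0 to 85.4. A call has 1 to 12 rows; each row shifts and turns the commanded pose from where the row before left it, along the tool's axes as they then stand; what a row does not reach is not made up. A row lasts 1/10 s, in which the tool goes at most 50 mm and 8.59 degrees, less where a joint would pass 70% of its speed; a pose out of reach is approached as far as the arm can. A call is refused whole if a number of a shift passes 1 or a number of a turn 1, either way. A call with a gripper value outside its range is refused whole. The fingers move at their own pace and stop on an object; "grip_force" is the grip in N (left out, the last holds). Time passes only in rows, so rows that do not move let the fingers close. It gives the time, the measured TCP pose, the force, the opening and the grip force at its end, in the units of the state.
- r.get_obs(): the state, without advancing time (a new reading comes with each control period).
- r.read_camera(name): name is "side" or "top"; returns the picture (420x560x3 uint8, red, green, blue); there is no depth.
- r.camera_params(name): a dict with "intrinsics" (3x3 intrinsics, pixels), "k1" (the pictures are not rectified: a ray, as slopes to the right and down, at radius r is drawn at 1 + k1 r^2 times it, then the intrinsics apply), "extrinsics" (4x4, takes a point from camera to world coordinates). Camera axes: x right, y up, looking along -z (the intrinsics and any distortion apply to the point x, -y, -z); pixel columns grow to the right and rows downward; lengths in m; the calibration is good to about 2 mm. A picture is of the moment at which its call begins. camera_params takes no time and is no camera call.
- r.finish_job(): hands the job in; it is judged then, once.
The state is a dict: "clock": time; "qpos": joint angles; "dq": joint speeds; "joint_efforts": joint torques, N m; "tool_pos": TCP position; "ee_rot": TCP orientation; "wrist_force": force on the tool from outside, world axes, zero at the start; "wrist_torque": the same for the moment, N m; "grip_width": opening from 0.0 (shut) to 1.0 (fully open); "gripper_force": force on a finger pad.
Only numpy, scipy, OpenCV 4.12 (cv2) and the standard library are available. Lean on these libraries where they do the work, as an engineer would, in place of code of your own. Each camera call takes 0.05 s, during which the arm holds its last target. There are 200 camera calls.

TASK

Three brass pump valves of different sizes stand on the shelf with their flanges open upwards. To keep grit out, pick out the three loose steel blanking plates (plain solid discs with a long hexagon nut in the middle) and lay each one down without dropping it, flat and centred, nut upwards, on the valve whose flange has the same diameter. Leave the open brass pump flange, the pressure gauge and the drain cock where they lie.

Things in the scene. Friction and masses are not known exactly. Their poses are not given: they have to be found in the camera images.
- blank_small: small blanking plate: loose round disc of 6 mm steel plate, 80 mm across, no holes, lying flat, with a steel hexagon nut welded upright on its middle as a grip: 24 mm across flats, 30 mm tall, its top 36 mm above the plate's underside. Origin: centre of the underside; z up; flats of the nut face +x, -x and every 60 degrees from there. About 0.29 kg.
- blank_medium: medium blanking plate: loose round disc of 6 mm steel plate, 100 mm across, no holes, lying flat, with a steel hexagon nut welded upright on its middle as a grip: 24 mm across flats, 30 mm tall, its top 36 mm above the plate's underside. Origin: centre of the underside; z up; flats of the nut face +x, -x and every 60 degrees from there. About 0.42 kg.
- blank_large: large blanking plate: loose round disc of 6 mm steel plate, 120 mm across, no holes, lying flat, with a steel hexagon nut welded upright on its middle as a grip: 24 mm across flats, 30 mm tall, its top 36 mm above the plate's underside. Origin: centre of the underside; z up; flats of the nut face +x, -x and every 60 degrees from there. About 0.58 kg.
- valve_small: small brass pump valve, fixed, standing on its hexagon end: round flange on top 80 mm across, 14 mm thick, flat upper face 76 mm above the shelf, open bore of 20 mm, four bolt holes. A stem with a black T-handle sticks out below the flange along +x to 56 mm from the bore axis, 29 to 51 mm above the shelf. Origin: on the bore axis at shelf level; z up.
- valve_medium: medium brass pump valve, fixed, standing on its hexagon end: round flange on top 100 mm across, 14 mm thick, flat upper face 84 mm above the shelf, open bore of 28 mm, four bolt holes. A stem with a black T-handle sticks out below the flange along +x to 66 mm from the bore axis, 29 to 51 mm above the shelf. Origin: on the bore axis at shelf level; z up.
- valve_large: large brass pump valve, fixed, standing on its hexagon end: round flange on top 120 mm across, 14 mm thick, flat upper face 92 mm above the shelf, open bore of 38 mm, four bolt holes. A stem with a black T-handle sticks out below the flange along +x to 76 mm from the bore axis, 29 to 51 mm above the shelf. Origin: on the bore axis at shelf level; z up.
- pump_flange: loose cast brass pump flange lying flat, not to be moved: disc 100 mm across and 12 mm thick with a 52 mm hub rising to 30 mm, an open hole of 32 mm through its middle and four bolt holes. Origin: centre of the underside.
- gauge: loose steel pressure gauge lying on its back, not to be moved: round case 80 mm across and 37 mm high with a white dial and black pointer on top; its brass stem sticks out along its +x to 71 mm from the centre. Origin: centre of the underside.
- drain_cock: loose dark iron drain cock lying at the left edge of the work area, not to be moved: 94 mm long along its y, 28 mm wide, with a square spindle on top reaching 52 mm above the shelf. Origin: at shelf level, near the middle.
Mind the look-alikes: they are no part of the job. What is shaped like the blank_small but turquoise is not meant.

How it is judged:
At the end, for the whole second after the job is handed in: Each blanking plate lies nut up on the valve of its own diameter, its centre within 10 mm of the bore axis, its underside on the flange face (within 4 mm) and level within 0.06 rad, released and at rest; the pump flange, gauge and drain cock are within 15 mm of where they were (horizontal distance between blank_small and valve_small below 0.01 m and z of blank_small in the frame of valve_small between 0.072 and 0.08 m and angle between each of blank_small, blank_medium, blank_large's own z axis and vertical below 0.06 rad and linear speed of each of blank_small, blank_medium, blank_large below 0.02 m/s and angular speed of each of blank_small, blank_medium, blank_large below 0.2 rad/s and horizontal distance between blank_medium and valve_medium below 0.01 m and z of blank_medium in the frame of valve_medium between 0.08 and 0.088 m and horizontal distance between blank_large and valve_large below 0.01 m and z of blank_large in the frame of valve_large between 0.088 and 0.096 m and distance of each of pump_flange, gauge, drain_cock from where it was at the start of the episode below 0.015 m); the robot touches nothing.
It fails at once if a blanking plate is dropped (it falls free of the fingers faster than 0.5 m/s, as from more than about 13 mm) ((linear speed of blank_small above 0.5 m/s and contact force between the fingers and blank_small below 0.2 N) or (linear speed of blank_medium above 0.5 m/s and contact force between the fingers and blank_medium below 0.2 N) or (linear speed of blank_large above 0.5 m/s and contact force between the fingers and blank_large below 0.2 N)).
It fails at once if the brass pump flange is moved from its place (more than 15 mm) (distance of pump_flange from where it was at the start of the episode above 0.015 m).
It fails at once if the pressure gauge is moved from its place (more than 15 mm) (distance of gauge from where it was at the start of the episode above 0.015 m).
It fails at once if the drain cock is moved from its place (more than 15 mm) (distance of drain_cock from where it was at the start of the episode above 0.015 m).
It also fails if it takes over 88 s, if anything falls off the work surface, if the arm or the gripper's body presses on something with over 40 N, if the wrist force passes 120 N, or if a joint passes its speed limit or range.

## Working session

There is one attempt and no reset: what is moved stays moved. The work goes in short steps, Python scripts to look and compute and a tool call to move; the robot and the scene stay as the last step left them, time stands still between calls to the robot, and variables do not carry over. Pictures are saved under pics/ and viewed, at most 14 in all, crops included, and the job is handed in when it is done.

Besides the shell and the picture viewer there is one more tool, called after "Call:" by a JSON object that holds its "api" and its "payload". jog_arm: Moves the arm, as the interface text tells. Its arguments: {"type":"object","properties":{"commands":{"type":"array","items":{"type":"number"}},"grip_force":{"type":"number"}},"required":["commands"]}

```bash
mkdir -p pics; ls; python3 - <<'E'
from bench import r
import cv2
for n in("top","side"):
    cv2.imwrite(f"pics/{n}0.png",r.read_camera(n)[:,:,::-1])
    p=r.camera_params(n);print(n,p)
print(r.get_obs())
E
```

```text
pics
top {'intrinsics': array([[454.24721565,   0.        , 278.75827394],
       [  0.        , 454.24721565, 209.09610099],
       [  0.        ,   0.        ,   1.        ]]), 'k1': -0.02994473829933021, 'extrinsics': array([[ 0.01242085,  0.98898002, -0.14752709,  0.42898693],
       [-0.99955512,  0.0162814 ,  0.02498965,  0.09287443],
       [ 0.02711621,  0.14715107,  0.98874227,  1.25055045],
       [ 0.        ,  0.        ,  0.        ,  1.        ]])}
side {'intrinsics': array([[514.4530947 ,   0.        , 279.94554338],
       [  0.        , 514.4530947 , 214.3297073 ],
       [  0.        ,   0.        ,   1.        ]]), 'k1': -0.1689219076415573, 'extrinsics': array([[ 0.96154197,  0.18260302, -0.2051662 ,  0.27828565],
       [-0.2738078 ,  0.69602095, -0.66376511, -0.88190128],
       [ 0.02159446,  0.69441412,  0.71925149,  1.0877706 ],
       [ 0.        ,  0.        ,  0.        ,  1.        ]])}
{'clock': 0.1, 'qpos': array([ 1.11159587e+00,  1.31107523e-01,  1.48918426e+00,  2.20504626e-05,
        1.52300480e+00, -8.53917551e-02]), 'dq': array([-0.00020868, -0.00219529, -0.00124096,  0.0001214 , -0.00112328,
       -0.00140176]), 'joint_efforts': array([ 1.21448058e-03, -5.70952678e+01, -5.01942086e+01, -2.30229871e-04,
        8.11863109e-03,  3.12158500e-05]), 'tool_pos': array([0.21884173, 0.55812665, 0.23032864]), 'ee_rot': array([[-9.30942847e-01,  3.65164094e-01, -7.74979007e-04],
       [ 3.65164878e-01,  9.30941625e-01, -1.51765253e-03],
       [ 1.67268003e-04, -1.69584288e-03, -9.99998548e-01]]), 'wrist_force': array([ 0.36536912, -0.11079529, -0.3176942 ]), 'wrist_torque': array([-0.02086269,  0.00043555,  0.00306   ]), 'gripper_force': 0.0, 'grip_width': 1.0046636183976276}
```

View pics/top0.png

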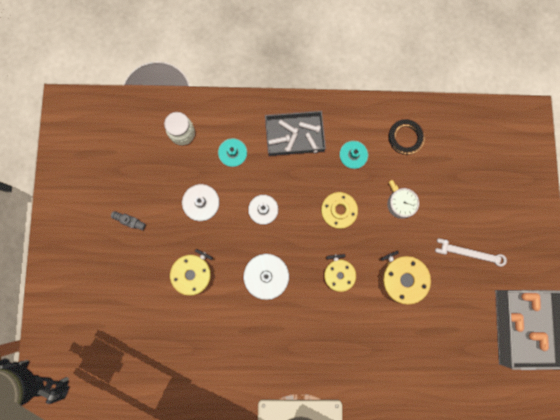

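View pics/side0.png

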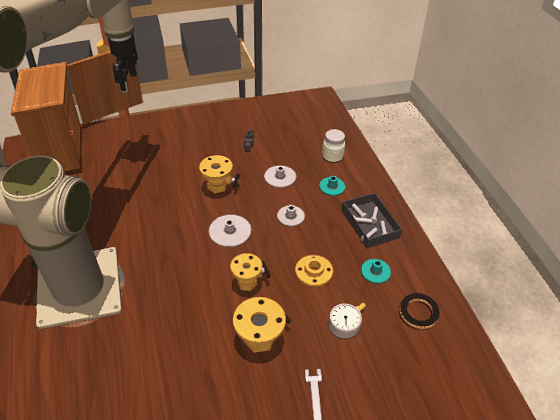

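The top picture shows three white-grey steel discs: (200,203), (263,209) and (266,277). The valves are at (190,275), (340,275) and (407,280). The turquoise look-alikes are at (232,152) and (354,154), and the brass flange is at (340,210). The steel ones are the plates meant. Next I measure them and check one enlarged crop.

```bash
cat >h.py <<'E'
from bench import r
import numpy as np, cv2
from scipy.optimize import least_squares
def P(n):
    p=r.camera_params(n); return p["intrinsics"],p["k1"],p["extrinsics"]
def unproj(n,uv,z):
    K,k,E=P(n); d=np.array([k,0,0,0,0.])
    s=cv2.undistortPoints(np.asarray(uv,float).reshape(-1,1,2),K,d).reshape(-1,2)
    ray=np.c_[s[:,0],-s[:,1],-np.ones(len(s))]@E[:3,:3].T; o=E[:3,3]
    return (o+ray*((z-o[2])/ray[:,2])[:,None])[:,:2]
def proj(n,X):
    K,k,E=P(n); c=(np.atleast_2d(X)-E[:3,3])@E[:3,:3]; s=np.c_[c[:,0],-c[:,1]]/-c[:,2:]
    s=s*(1+k*(s**2).sum(1,keepdims=True)); return s*K[0,0]+K[:2,2]
def circ(n,im,mask,seed,z,R=None):
    m=cv2.morphologyEx(mask.astype(np.uint8),cv2.MORPH_CLOSE,np.ones((3,3)))
    cs=cv2.findContours(m,cv2.RETR_EXTERNAL,cv2.CHAIN_APPROX_NONE)[0]
    c=max((c for c in cs if cv2.pointPolygonTest(c,seed,True)>-6),key=len)
    w=unproj(n,cv2.convexHull(c).reshape(-1,2),z)
    f=least_squares(lambda q:np.hypot(*(w-q[:2]).T)-q[2],[*w.mean(0),.05],loss='soft_l1',f_scale=.001)
    return f.x
E
cat >m.py <<'E'
from h import *
S={"blank_medium":((200,203),(280,176),.006),"blank_small":((263,209),(291,215),.006),"blank_large":((266,277),(230,231),.006),
"valve_medium":((190,275),(216,167),.084),"valve_small":((340,275),(246,267),.076),"valve_large":((407,280),(259,320),.092)}
for i,n in enumerate(("top","side")):
    im=r.read_camera(n); h=cv2.cvtColor(im,cv2.COLOR_RGB2HSV).astype(int)
    st=(h[...,1]<60)&(h[...,2]>130); br=(h[...,0]>14)&(h[...,0]<35)&(h[...,1]>120)&(h[...,2]>130)
    for k,v in S.items():
        try:print(n,k,circ(n,im,st if k[0]=='b' else br,v[i],v[2]).round(4))
        except Exception as e:print(n,k,e)
    if i==0:
        A=[cv2.resize(im[y-26:y+26,x-26:x+26],(260,260),interpolation=cv2.INTER_CUBIC) for x,y in((263,209),(200,203),(266,277))]
    else:
        B=[cv2.resize(im[y-26:y+26,x-26:x+26],(260,260),interpolation=cv2.INTER_CUBIC) for x,y in((291,215),(280,176),(230,231))]
cv2.imwrite("pics/crop.png",np.vstack([np.hstack(A),np.hstack(B)])[:,:,::-1])
E
python3 m.py
```

```text
top blank_medium [0.6306 0.2791 0.0514]
top blank_small [0.6139 0.1056 0.0415]
top blank_large [0.4304 0.0944 0.0616]
top valve_medium [0.4317 0.2892 0.0146]
top valve_small [ 0.4359 -0.1008  0.0099]
top valve_large [ 0.4256 -0.2654  0.0619]
side blank_medium [0.6329 0.2795 0.0499]
side blank_small [0.6158 0.1054 0.0398]
side blank_large [0.432  0.0936 0.0596]
side valve_medium [0.4294 0.2536 0.0765]
side valve_small [ 0.4357 -0.1037  0.0441]
side valve_large [ 0.4263 -0.2674  0.061 ]
```

View pics/crop.png

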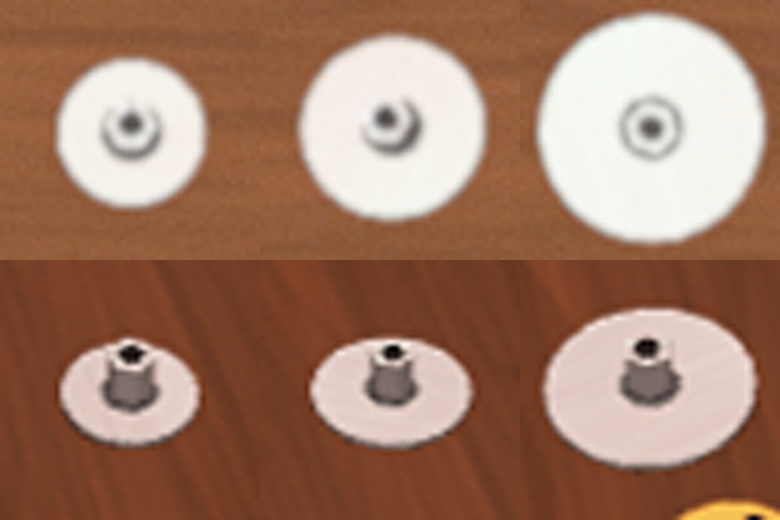

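The crop confirms the small, medium and large steel plates, left to right, each with its nut up. The valve segmentation failed, so I redo it.

```bash
cat >v.py <<'E'
from h import *
S={"valve_medium":((190,275),(216,167),.084,.05),"valve_small":((340,275),(246,267),.076,.04),"valve_large":((407,280),(259,320),.092,.06)}
g={"valve_medium":(.43,.28),"valve_small":(.435,-.102),"valve_large":(.426,-.266)}
for i,n in enumerate(("top","side")):
    im=r.read_camera(n); h=cv2.cvtColor(im,cv2.COLOR_RGB2HSV).astype(int)
    if i==0:print(h[275,180],h[284,190],h[275,330],h[240,150],h[240,280])
    else:print(h[162,205],h[260,240],h[240,180])
    br=(h[...,0]>17)&(h[...,0]<35)&(h[...,1]>120)&(h[...,2]>160)
    for k,v in S.items():
        y,x=np.nonzero(br); w=unproj(n,np.c_[x,y],v[2]); c=np.array(unproj(n,[v[i]],v[2])[0])
        for _ in range(3): 
            # best disc overlap: maximise pixels inside minus outside ring
            gr=[(a,b) for a in np.arange(-.012,.0121,.001) for b in np.arange(-.012,.0121,.001)]
            def sc(o):
                d=np.hypot(*(w-c-o).T); return (d<v[3]).sum()
            s=np.array([sc(o) for o in gr]); c=c+np.mean([o for o,q in zip(gr,s) if q>=s.max()-1],0)
        print(n,k,c.round(4),s.max())
E
python3 v.py
```

```text
[ 25 116 244] [ 26 115 244] [ 25 116 245] [ 11 154 144] [ 12 155 140]
top valve_medium [0.4325 0.2882] 160
top valve_small [ 0.4345 -0.0965] 232
top valve_large [ 0.4256 -0.2655] 1473
[ 20 170 242] [ 21 167 247] [  9 175 108]
side valve_medium [0.433  0.2877] 449
side valve_small [ 0.4359 -0.0974] 494
side valve_large [ 0.4256 -0.2665] 1469
```

```bash
sed -i 's/>120)&(h\[...,2\]>160)/>80)\&(h[...,2]>190)/' v.py; sed -i "s/        print(n,k,c.round(4),s.max())/        print(n,k,c.round(4),s.max(),circ(n,im,br,v[i],v[2]).round(4))/" v.py; python3 v.py
```

```text
[ 25 114 245] [ 25 112 246] [ 25 117 244] [ 11 142 144] [ 11 144 142]
top valve_medium [0.4315 0.2872] 1106 [0.4317 0.2875 0.05  ]
top valve_small [ 0.4345 -0.0965] 679 [ 0.4348 -0.0967  0.0398]
top valve_large [ 0.4256 -0.2655] 1493 [ 0.4255 -0.2658  0.06  ]
[ 20 169 242] [ 21 167 247] [  9 176 107]
side valve_medium [0.433  0.2877] 449 [0.4334 0.2879 0.0484]
side valve_small [ 0.4359 -0.0974] 490 [ 0.4361 -0.0972  0.0387]
side valve_large [ 0.4263 -0.2659] 1470 [ 0.4262 -0.266   0.0588]
```

Call:
{"api": "jog_arm", "payload": {"commands": [0,0,0,-1,50,0,0,0,-1,50,0,0,0,-1,50,0,0,0,-0.57,50,0,0,0,0,50], "grip_force": 60}}

```text
clock: 0.9
tool_pos: [0.2191, 0.5586, 0.2313]
ee_rot: [[-1.0, -0.001, -0.0], [-0.001, 1.0, -0.0], [0.0, -0.0, -1.0]]
wrist_force: [0.3, -0.9, -0.7]
grip_width: 0.585
gripper_force: 0.0
```

Call:
{"api": "jog_arm", "payload": {"commands": [-0.97,-0.658,0,0,50,-0.97,-0.658,0,0,50,-0.97,-0.658,0,0,50,-0.97,-0.658,0,0,50,-0.97,-0.658,0,0,50,-0.97,-0.658,0,0,50,-0.97,-0.658,0,0,50,-0.97,-0.658,0,0,50,-0.97,-0.658,0,0,50,-0.97,-0.658,0,0,50,-0.97,-0.658,0,0,50,-0.97,-0.658,0,0,50]}}

```text
clock: 2.1
tool_pos: [0.511, 0.3604, 0.2313]
ee_rot: [[-1.0, 0.002, 0.0], [0.002, 1.0, 0.0], [-0.0, 0.0, -1.0]]
wrist_force: [-0.3, 0.9, 0.6]
grip_width: 0.584
gripper_force: 0.0
```

Call:
{"api": "jog_arm", "payload": {"commands": [-0.97,-0.658,0,0,50,-0.97,-0.658,0,0,50,-0.97,-0.658,0,0,50,-0.97,-0.658,0,0,50,-0.97,-0.658,0,0,50,0,0,1,0,50,0,0,1,0,50,0,0,1,0,50,0,0,1,0,50,0,0,1,0,50,0,0,1,0,50,0,0,0,0,50]}}

```text
clock: 3.3
tool_pos: [0.6282, 0.2778, 0.0761]
ee_rot: [[-1.0, 0.002, -0.008], [0.002, 1.0, -0.003], [0.008, -0.003, -1.0]]
wrist_force: [-1.2, -0.2, -0.9]
grip_width: 0.585
gripper_force: 0.0
```

Call:
{"api": "jog_arm", "payload": {"commands": [0,0,0,0,50,0,0,0,0,50]}}

```text
clock: 3.5
tool_pos: [0.6326, 0.2794, 0.0835]
ee_rot: [[-1.0, 0.001, 0.003], [0.001, 1.0, 0.001], [-0.003, 0.001, -1.0]]
wrist_force: [0.0, 0.5, 0.8]
grip_width: 0.589
gripper_force: 0.0
```

```bash
python3 - <<'E'
from h import *
T=r.read_camera("top");S=r.read_camera("side")
u=proj("top",[[.632,.279,.03]])[0].astype(int);v=proj("side",[[.632,.279,.03]])[0].astype(int)
f=lambda I,c:cv2.resize(I[c[1]-40:c[1]+40,c[0]-40:c[0]+40],(400,400),interpolation=cv2.INTER_CUBIC)
cv2.imwrite("pics/m1.png",np.hstack([f(T,u),f(S,v)])[:,:,::-1]); print(r.get_obs()["tool_pos"])
E
```

```text
[0.63269896 0.27945022 0.08372636]
```

View pics/m1.png

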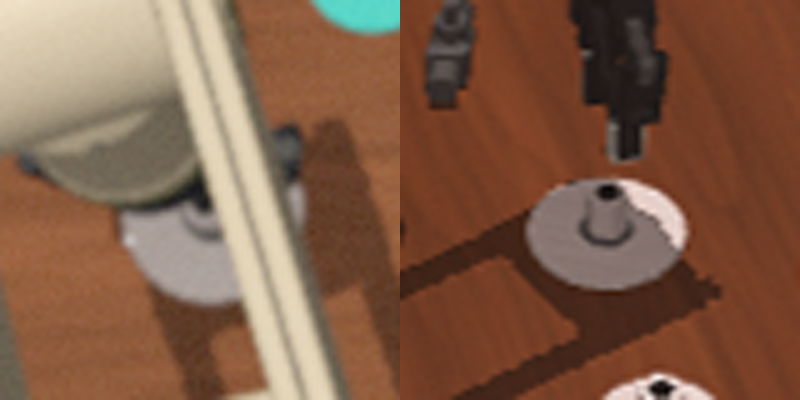

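The gripper hangs over the medium nut: right panel, fingers at (625,140) and nut at (607,215). I go down with ramped speed and then close.

Call:
{"api": "jog_arm", "payload": {"commands": [0,0,0.6,0,50,0,0,0.7,0,50,0,0,0.5,0,50,0,0,0.4,0,50,0,0,0.3,0,50,0,0,0.2,0,50,0,0,0,0,50,0,0,0,0,50]}}

```text
clock: 4.4
tool_pos: [0.6317, 0.2791, 0.0142]
ee_rot: [[-1.0, -0.0, 0.001], [-0.0, 1.0, 0.0], [-0.001, 0.0, -1.0]]
wrist_force: [0.1, -0.6, 0.9]
grip_width: 0.583
gripper_force: 0.0
```

Call:
{"api": "jog_arm", "payload": {"commands": [0,0,0,0,38,0,0,0,0,30,0,0,0,0,24,0,0,0,0,15,0,0,0,0,15,0,0,0,0,15,0,0,0,0,15]}}

```text
clock: 5.1
tool_pos: [0.6319, 0.2793, 0.0149]
ee_rot: [[-1.0, -0.0, 0.001], [-0.0, 1.0, 0.001], [-0.001, 0.001, -1.0]]
wrist_force: [-2.5, -0.5, 6.1]
grip_width: 0.291
gripper_force: 58.6
```

Call:
{"api": "jog_arm", "payload": {"commands": [0,0,-0.1,0,15,0,0,-0.3,0,15,0,0,-0.6,0,15,0,0,-0.8,0,15,0,0,-0.8,0,15,0,0,-0.8,0,15,0,0,-0.6,0,15,0,0,-0.3,0,15,0,0,-0.1,0,15,0,0,0,0,15], "grip_force": 80}}

```text
clock: 6.1
tool_pos: [0.6312, 0.2788, 0.1235]
ee_rot: [[-1.0, -0.0, -0.0], [-0.0, 1.0, -0.0], [0.0, -0.0, -1.0]]
wrist_force: [0.0, 0.3, -4.4]
grip_width: 0.285
gripper_force: 78.9
```

```bash
python3 - <<'E'
from h import *
S=r.read_camera("side")
v=proj("side",[[.632,.279,.12]])[0].astype(int)
f=lambda I,c:cv2.resize(I[c[1]-40:c[1]+40,c[0]-40:c[0]+40],(500,500),interpolation=cv2.INTER_CUBIC)
cv2.imwrite("pics/m2.png",f(S,v)[:,:,::-1]); o=r.get_obs();print(o["tool_pos"],o["grip_width"],o["wrist_force"],o["wrist_torque"])
E
```

```text
[0.63075964 0.27874669 0.12272725] 0.2829306655886699 [ 0.58055948 -0.18115562 -4.80746123] [ 0.01715781 -0.01045036 -0.00127193]
```

View pics/m2.png

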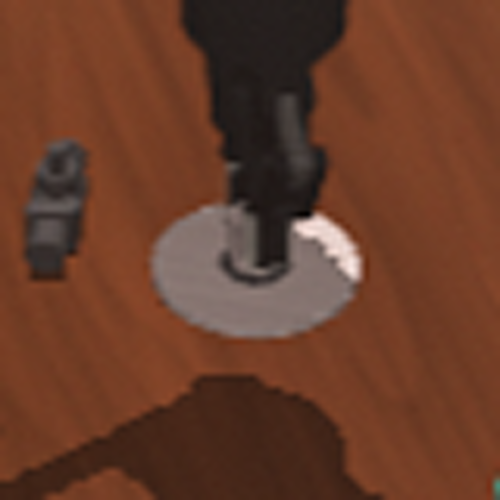

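Call:
{"api": "jog_arm", "payload": {"commands": [0.3,0,0,0,15,0.6,0.05,0,0,15,0.9,0.05,0,0,15,0.9,0.05,0,0,15,0.9,0.05,0,0,15,0.9,0.05,0,0,15,0.9,0.05,0,0,15,0.9,0.05,0,0,15,0.9,0,0,0,15,0.5,0,0,0,15,0.27,0,0,0,15,0,0,0,0,15]}}

```text
clock: 7.35
tool_pos: [0.4316, 0.2877, 0.1237]
ee_rot: [[-1.0, -0.001, -0.0], [-0.001, 1.0, -0.0], [0.0, -0.0, -1.0]]
wrist_force: [-0.1, -0.6, -4.3]
grip_width: 0.288
gripper_force: 79.0
```

Call:
{"api": "jog_arm", "payload": {"commands": [0,0,0,0,15,0,0,0.1,0,15,0,0,0.2,0,15,0,0,0.2,0,15,0,0,0.1,0,15,0,0,0,0,15,0,0,0,0,15]}}

```text
clock: 8.05
tool_pos: [0.432, 0.2876, 0.1086]
ee_rot: [[-1.0, 0.0, -0.0], [0.0, 1.0, -0.0], [0.0, -0.0, -1.0]]
wrist_force: [0.4, 0.1, -4.5]
grip_width: 0.285
gripper_force: 79.0
```

```bash
python3 - <<'E'
from h import *
S=r.read_camera("side");T=r.read_camera("top")
f=lambda I,c:cv2.resize(I[c[1]-40:c[1]+40,c[0]-40:c[0]+40],(400,400),interpolation=cv2.INTER_CUBIC)
p=[[.4325,.2877,.09]]
cv2.imwrite("pics/m3.png",np.hstack([f(T,proj("top",p)[0].astype(int)),f(S,proj("side",p)[0].astype(int))])[:,:,::-1]); o=r.get_obs();print(o["tool_pos"],o["grip_width"],o["wrist_force"],o["wrist_torque"])
E
```

```text
[0.43224822 0.28779631 0.10901083] 0.2830703369755616 [ 0.47894165  0.87875614 -4.89439477] [0.03176914 0.01902362 0.03447712]
```

View pics/m3.png

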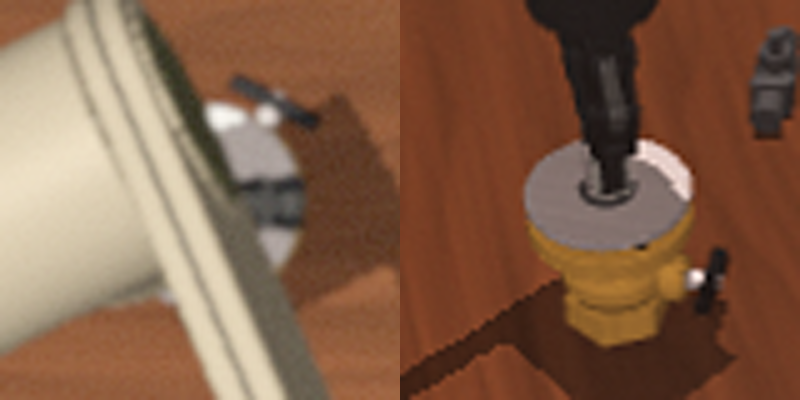

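The medium plate hangs level over the valve flange, about 10 mm above it (right panel, plate centre (608,195)). I lower it slowly until the force shows contact.

Call:
{"api": "jog_arm", "payload": {"commands": [0,0,0.1,0,15,0,0,0.1,0,15,0,0,0.1,0,15,0,0,0.06,0,15,0,0,0,0,15,0,0,0,0,15]}}

```text
clock: 8.75
tool_pos: [0.4321, 0.2877, 0.0998]
ee_rot: [[-1.0, -0.0, -0.0], [-0.0, 1.0, -0.0], [0.0, -0.0, -1.0]]
wrist_force: [0.6, -0.7, -4.3]
grip_width: 0.287
gripper_force: 79.0
```

Call:
{"api": "jog_arm", "payload": {"commands": [0,0,0.03,0,15,0,0,0.03,0,15,0,0,0,0,15,0,0,0,0,15]}}

```text
clock: 9.15
tool_pos: [0.4324, 0.2878, 0.099]
ee_rot: [[-1.0, -0.0, 0.001], [-0.0, 1.0, 0.0], [-0.001, 0.0, -1.0]]
wrist_force: [-3.5, -2.7, 5.3]
grip_width: 0.284
gripper_force: 79.8
```

Call:
{"api": "jog_arm", "payload": {"commands": [0,0,0,0,26,0,0,0,0,30,0,0,0,0,40,0,0,0,0,50,0,0,0,0,50,0,0,-0.2,0,50,0,0,-0.6,0,50,0,0,-0.9,0,50,0,0,-1,0,50,0,0,-0.6,0,50,0,0,-0.2,0,50]}}

```text
clock: 10.25
tool_pos: [0.4334, 0.2884, 0.189]
ee_rot: [[-1.0, -0.0, 0.004], [-0.0, 1.0, 0.002], [-0.004, 0.002, -1.0]]
wrist_force: [0.1, 1.4, 0.1]
grip_width: 0.587
gripper_force: 0.0
```

Call:
{"api": "jog_arm", "payload": {"commands": [-0.4,-0.4,0,0,50,-0.8,-0.8,0,0,50,-0.9,-0.9,0,0,50,-0.9,-0.9,0,0,50,-0.9,-0.9,0,0,50,-0.9,-0.9,0,0,50,-0.9,-0.9,0,0,50,-0.8,-0.8,0,0,50,-0.5,-0.5,0,0,50,-0.32,-0.29,0,0,50,0,0,0,0,50,0,0,0,0,50]}}

```text
clock: 11.45
tool_pos: [0.6145, 0.106, 0.1853]
ee_rot: [[-1.0, -0.0, -0.001], [-0.0, 1.0, 0.0], [0.001, 0.0, -1.0]]
wrist_force: [-0.4, 0.5, -0.1]
grip_width: 0.586
gripper_force: 0.0
```

```bash
python3 - <<'E'
from h import *
S=r.read_camera("side")
f=lambda I,c:cv2.resize(I[c[1]-40:c[1]+40,c[0]-40:c[0]+40],(400,400),interpolation=cv2.INTER_CUBIC)
cv2.imwrite("pics/m4.png",np.hstack([f(S,proj("side",[p])[0].astype(int)) for p in ([.4325,.2877,.09],[.615,.1055,.06])])[:,:,::-1]); o=r.get_obs();print(o["tool_pos"],o["grip_width"],o["wrist_force"],o["clock"])
h=cv2.cvtColor(S,cv2.COLOR_RGB2HSV).astype(int);st=(h[...,1]<60)&(h[...,2]>110)
print(circ("side",S,st,tuple(map(float,proj("side",[[.4325,.2877,.09]])[0])),.09))
print(circ("side",S,st,(291.,215.),.006))
E
```

```text
[0.61445261 0.10630925 0.18557523] 0.5889935914931329 [ 0.21647517  0.06125834 -0.21957151] 11.5
[0.43369514 0.28711133 0.0499562 ]
[0.6157964  0.10468646 0.03977178]
```

View pics/m4.png

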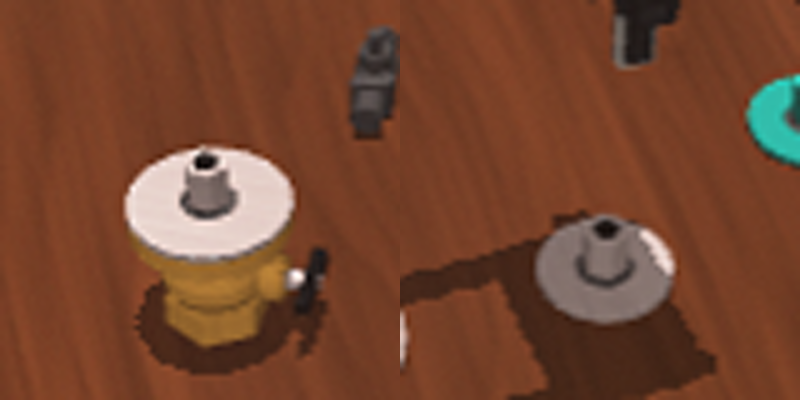

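The medium plate sits centred on its valve, and the gripper is above the small nut at (607,245). I descend and grip.

Call:
{"api": "jog_arm", "payload": {"commands": [0,0,0.4,0,50,0,-0.03,0.8,0,50,0,0,0.9,0,50,0,0,0.9,0,50,0,0,0.9,0,50,0,0,0.8,0,50,0,0,0.8,0,50,0,0,0.6,0,50,0,0,0.4,0,50,0,0,0.24,0,50,0,0,0.1,0,50,0,0,0,0,50]}}

```text
clock: 12.7
tool_pos: [0.6154, 0.1048, 0.0151]
ee_rot: [[-1.0, -0.0, 0.001], [-0.0, 1.0, 0.0], [-0.001, 0.0, -1.0]]
wrist_force: [-0.5, -0.7, -0.5]
grip_width: 0.585
gripper_force: 0.0
```

Call:
{"api": "jog_arm", "payload": {"commands": [0,0,0,0,45,0,0,0,0,38,0,0,0,0,30,0,0,0,0,24,0,0,0,0,15,0,0,0,0,15,0,0,0,0,15,0,0,0,0,15]}}

```text
clock: 13.5
tool_pos: [0.6157, 0.1047, 0.0158]
ee_rot: [[-1.0, -0.0, 0.001], [-0.0, 1.0, 0.0], [-0.001, 0.0, -1.0]]
wrist_force: [-1.5, -0.3, 5.7]
grip_width: 0.285
gripper_force: 78.2
```

Call:
{"api": "jog_arm", "payload": {"commands": [0,0,-0.1,0,15,0,0,-0.3,0,15,0,0,-0.6,0,15,0,0,-0.8,0,15,0,0,-0.8,0,15,0,0,-0.8,0,15,0,0,-0.6,0,15,0,0,-0.3,0,15,0,0,-0.1,0,15,0,0,0,0,15]}}

```text
clock: 14.5
tool_pos: [0.6149, 0.1047, 0.1246]
ee_rot: [[-1.0, -0.0, -0.0], [-0.0, 1.0, -0.0], [0.0, -0.0, -1.0]]
wrist_force: [-0.6, -0.4, -2.4]
grip_width: 0.28
gripper_force: 78.7
```

Call:
{"api": "jog_arm", "payload": {"commands": [0.3,-0.3,0,0,15,0.6,-0.7,0,0,15,0.8,-0.9,0,0,15,0.8,-0.9,0,0,15,0.8,-0.9,0,0,15,0.8,-0.9,0,0,15,0.8,-0.9,0,0,15,0.8,-0.9,0,0,15,0.7,-0.8,0,0,15,0.5,-0.5,0,0,15,0.3,-0.37,0,0,15,0,0,0,0,15]}}

```text
clock: 15.7
tool_pos: [0.4338, -0.0979, 0.1241]
ee_rot: [[-1.0, 0.002, -0.001], [0.002, 1.0, 0.0], [0.001, 0.0, -1.0]]
wrist_force: [0.3, 0.2, -1.6]
grip_width: 0.284
gripper_force: 78.8
```

Call:
{"api": "jog_arm", "payload": {"commands": [0,0,0,0,15,0,0,0,0,15]}}

```text
clock: 15.9
tool_pos: [0.4355, -0.0966, 0.1247]
ee_rot: [[-1.0, -0.001, 0.0], [-0.001, 1.0, 0.0], [-0.0, 0.0, -1.0]]
wrist_force: [-0.3, -0.1, -2.8]
grip_width: 0.283
gripper_force: 78.8
```

Call:
{"api": "jog_arm", "payload": {"commands": [0,0,0.1,0,15,0,0,0.3,0,15,0,0,0.3,0,15,0,0,0.2,0,15,0,0,0.15,0,15,0,0,0.1,0,15,0,0,0.08,0,15,0,0,0.04,0,15,0,0,0,0,15,0,0,0,0,15]}}

```text
clock: 16.9
tool_pos: [0.4353, -0.0971, 0.0933]
ee_rot: [[-1.0, 0.0, 0.0], [0.0, 1.0, -0.0], [-0.0, -0.0, -1.0]]
wrist_force: [0.4, 0.2, -2.0]
grip_width: 0.282
gripper_force: 78.8
```

Call:
{"api": "jog_arm", "payload": {"commands": [0,0,0.03,0,15,0,0,0.03,0,15,0,0,0,0,15,0,0,0,0,15]}}

```text
clock: 17.3
tool_pos: [0.4352, -0.0971, 0.0918]
ee_rot: [[-1.0, -0.0, 0.0], [-0.0, 1.0, -0.0], [-0.0, -0.0, -1.0]]
wrist_force: [-1.7, 0.2, 0.9]
grip_width: 0.285
gripper_force: 79.2
```

Call:
{"api": "jog_arm", "payload": {"commands": [0,0,0,0,26,0,0,0,0,30,0,0,0,0,40,0,0,0,0,50,0,0,0,0,50,0,0,-0.2,0,50,0,0,-0.6,0,50,0,0,-0.9,0,50,0,0,-1,0,50,0,0,-0.6,0,50,0,0,-0.2,0,50]}}

```text
clock: 18.4
tool_pos: [0.4363, -0.0975, 0.1816]
ee_rot: [[-1.0, -0.0, 0.004], [-0.0, 1.0, -0.001], [-0.004, -0.001, -1.0]]
wrist_force: [-0.3, 0.2, -0.5]
grip_width: 0.585
gripper_force: 0.0
```

Call:
{"api": "jog_arm", "payload": {"commands": [0,0.4,0,0,50,0,0.8,0,0,50,0.03,0.9,0,0,50,0.03,0.9,0,0,50,0.03,0.9,0,0,50,0.03,0.9,0,0,50,0.03,0.9,0,0,50,0.02,0.9,0,0,50,0,0.6,0,0,50,0,0.44,0,0,50,0,0,0,0,50,0,0,0,0,50]}}

```text
clock: 19.6
tool_pos: [0.4304, 0.0939, 0.1784]
ee_rot: [[-1.0, -0.001, -0.001], [-0.001, 1.0, -0.0], [0.001, -0.0, -1.0]]
wrist_force: [-0.6, -1.0, 0.3]
grip_width: 0.586
gripper_force: 0.0
```

```bash
python3 - <<'E'
from h import *
S=r.read_camera("side")
f=lambda I,c:cv2.resize(I[c[1]-40:c[1]+40,c[0]-40:c[0]+40],(400,400),interpolation=cv2.INTER_CUBIC)
cv2.imwrite("pics/m5.png",np.hstack([f(S,proj("side",[p])[0].astype(int)) for p in ([.4355,-.097,.08],[.431,.094,.06])])[:,:,::-1]); o=r.get_obs();print(o["tool_pos"],o["grip_width"],o["wrist_force"],o["clock"])
h=cv2.cvtColor(S,cv2.COLOR_RGB2HSV).astype(int);st=(h[...,1]<60)&(h[...,2]>100)
print(circ("side",S,st,tuple(map(float,proj("side",[[.4355,-.097,.082]])[0])),.082))
print(circ("side",S,st,(230.,231.),.006))
E
```

```text
[0.43059568 0.09355438 0.17862194] 0.5885842359168636 [ 0.26406158 -0.00646952  0.75269485] 19.65
[ 0.43565207 -0.09777528  0.04017568]
[0.43208643 0.093319   0.05986195]
```

View pics/m5.png

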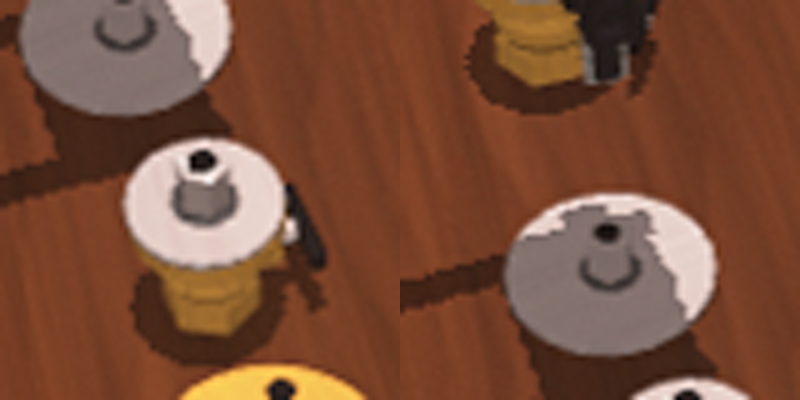

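The small plate sits centred on its valve, left panel (205,205). The large plate is below the gripper, right panel, nut at (608,250). I descend and grip.

Call:
{"api": "jog_arm", "payload": {"commands": [0,0,0.4,0,50,0,0,0.8,0,50,0,0,0.9,0,50,0,0,0.9,0,50,0,0,0.9,0,50,0,0,0.8,0,50,0,0,0.7,0,50,0,0,0.5,0,50,0,0,0.35,0,50,0,0,0.2,0,50,0,0,0.08,0,50,0,0,0,0,50]}}

```text
clock: 20.85
tool_pos: [0.4312, 0.0939, 0.0161]
ee_rot: [[-1.0, -0.0, 0.001], [-0.0, 1.0, 0.0], [-0.001, 0.0, -1.0]]
wrist_force: [-0.3, 1.0, 0.8]
grip_width: 0.586
gripper_force: 0.0
```

Call:
{"api": "jog_arm", "payload": {"commands": [0,0,0,0,45,0,0,0,0,38,0,0,0,0,30,0,0,0,0,24,0,0,0,0,15,0,0,0,0,15,0,0,0,0,15,0,0,0,0,15], "grip_force": 90}}

```text
clock: 21.65
tool_pos: [0.4314, 0.0941, 0.0167]
ee_rot: [[-1.0, -0.0, 0.001], [-0.0, 1.0, 0.0], [-0.001, 0.0, -1.0]]
wrist_force: [-3.5, 0.3, 6.6]
grip_width: 0.269
gripper_force: 87.9
```

Call:
{"api": "jog_arm", "payload": {"commands": [0,0,-0.1,0,15,0,0,-0.3,0,15,0,0,-0.6,0,15,0,0,-0.8,0,15,0,0,-0.8,0,15,0,0,-0.8,0,15,0,0,-0.8,0,15,0,0,-0.8,0,15,0,0,-0.6,0,15,0,0,-0.3,0,15,0,0,-0.1,0,15,0,0,0,0,15]}}

```text
clock: 22.85
tool_pos: [0.4306, 0.0939, 0.1654]
ee_rot: [[-1.0, -0.0, -0.001], [-0.0, 1.0, -0.0], [0.001, -0.0, -1.0]]
wrist_force: [-0.1, -0.0, -6.0]
grip_width: 0.268
gripper_force: 88.8
```

```bash
python3 - <<'E'
from h import *
S=r.read_camera("side")
f=lambda I,c:cv2.resize(I[c[1]-50:c[1]+50,c[0]-50:c[0]+50],(500,500),interpolation=cv2.INTER_CUBIC)
cv2.imwrite("pics/m6.png",f(S,proj("side",[[.431,.094,.16]])[0].astype(int))[:,:,::-1]); o=r.get_obs();print(o["tool_pos"],o["grip_width"],o["wrist_force"],o["wrist_torque"],o["clock"])
E
```

```text
[0.43027346 0.0938679  0.16489427] 0.2701589817192726 [-0.63231043 -0.6431848  -5.41555448] [ 0.00488909 -0.03786436 -0.0506949 ] 22.9
```

View pics/m6.png

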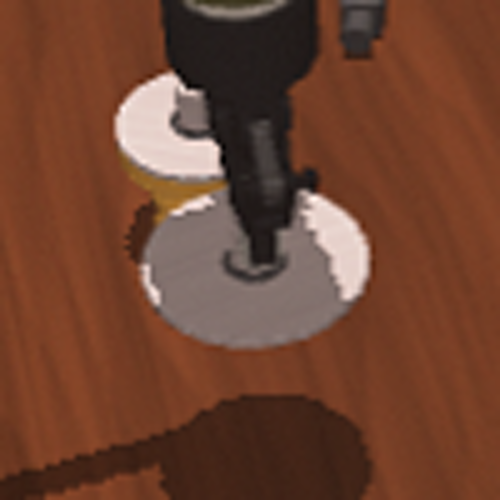

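The large plate is held level, with its centre near (255,260). I carry it over the small valve to the large one.

Call:
{"api": "jog_arm", "payload": {"commands": [0,-0.3,0,0,15,0,-0.6,0,0,15,0,-0.9,0,0,15,0,-1,0,0,15,0.03,-1,0,0,15,0.03,-1,0,0,15,0.03,-1,0,0,15,0.03,-1,0,0,15,0.03,-1,0,0,15,0.04,-1,0,0,15,0,-1,0,0,15,0,-1,0,0,15]}}

```text
clock: 24.1
tool_pos: [0.4252, -0.1773, 0.1649]
ee_rot: [[-1.0, 0.0, -0.001], [0.0, 1.0, 0.001], [0.001, 0.001, -1.0]]
wrist_force: [-0.2, 0.3, -5.4]
grip_width: 0.271
gripper_force: 88.9
```

Call:
{"api": "jog_arm", "payload": {"commands": [0,-1,0,0,15,0,-0.9,0,0,15,0,-0.8,0,0,15,0,-0.5,0,0,15,0,-0.3,0,0,15,0,-0.1,0,0,15,0,0,0,0,15,0,0,0,0,15,0,0,0,0,15]}}

```text
clock: 25.0
tool_pos: [0.4263, -0.2654, 0.1658]
ee_rot: [[-1.0, -0.001, 0.0], [-0.001, 1.0, 0.0], [-0.0, 0.0, -1.0]]
wrist_force: [0.3, -0.2, -4.9]
grip_width: 0.268
gripper_force: 89.0
```

Call:
{"api": "jog_arm", "payload": {"commands": [0,0,0.2,0,15,0,0,0.4,0,15,0,0,0.5,0,15,0,0,0.4,0,15,0,0,0.3,0,15,0,0,0.2,0,15,0,0,0.1,0,15,0,0,0.07,0,15,0,0,0.03,0,15,0,0,0,0,15,0,0,0,0,15]}}

```text
clock: 26.1
tool_pos: [0.4263, -0.2662, 0.1112]
ee_rot: [[-1.0, -0.0, 0.0], [-0.0, 1.0, -0.0], [-0.0, -0.0, -1.0]]
wrist_force: [0.5, 0.1, -5.5]
grip_width: 0.27
gripper_force: 89.0
```

Call:
{"api": "jog_arm", "payload": {"commands": [0,0,0.03,0,15,0,0,0.03,0,15,0,0,0,0,15,0,0,0,0,15]}}

```text
clock: 26.5
tool_pos: [0.4261, -0.266, 0.1093]
ee_rot: [[-1.0, 0.0, -0.0], [0.0, 1.0, 0.0], [0.0, 0.0, -1.0]]
wrist_force: [0.1, 0.5, -5.5]
grip_width: 0.27
gripper_force: 89.0
```

Call:
{"api": "jog_arm", "payload": {"commands": [0,0,0.03,0,15,0,0,0.02,0,15,0,0,0,0,15,0,0,0,0,15]}}

```text
clock: 26.9
tool_pos: [0.4262, -0.2662, 0.1087]
ee_rot: [[-1.0, -0.0, 0.0], [-0.0, 1.0, -0.0], [-0.0, -0.0, -1.0]]
wrist_force: [-5.0, 2.3, 4.9]
grip_width: 0.268
gripper_force: 90.1
```

Contact. I release, rise and back away.

Call:
{"api": "jog_arm", "payload": {"commands": [0,0,0,0,26,0,0,0,0,30,0,0,0,0,40,0,0,0,0,50,0,0,0,0,50,0,0,-0.2,0,50,0,0,-0.6,0,50,0,0,-0.9,0,50,0,0,-1,0,50,0,0,-0.8,0,50,0,0,-0.5,0,50,0,0,0,0,50]}}

```text
clock: 28.1
tool_pos: [0.4273, -0.267, 0.2111]
ee_rot: [[-1.0, -0.0, 0.004], [-0.0, 1.0, -0.003], [-0.004, -0.003, -1.0]]
wrist_force: [-0.1, 0.5, 0.3]
grip_width: 0.583
gripper_force: 0.0
```

Call:
{"api": "jog_arm", "payload": {"commands": [0,-0.5,-0.3,0,50,0,-0.8,-0.3,0,50,0,-0.8,0,0,50,0,-0.8,0,0,50,0,-0.8,0,0,50,0,-0.6,0,0,50,0,-0.3,0,0,50,0,0,0,0,50,0,0,0,0,50,0,0,0,0,50]}}

```text
clock: 29.1
tool_pos: [0.4262, -0.3804, 0.223]
ee_rot: [[-1.0, -0.001, -0.0], [-0.001, 1.0, 0.0], [0.0, 0.0, -1.0]]
wrist_force: [-1.3, 0.0, -0.1]
grip_width: 0.59
gripper_force: 0.0
```

```bash
python3 - <<'E'
from h import *
for n in("side","top"):
    S=r.read_camera(n); h=cv2.cvtColor(S,cv2.COLOR_RGB2HSV).astype(int);st=(h[...,1]<60)&(h[...,2]>100)
    for p in([.4325,.2877,.09],[.4355,-.097,.082],[.426,-.266,.098]):
        try:print(n,circ(n,S,st,tuple(map(float,proj(n,[p])[0])),p[2]).round(4))
        except Exception as e:print(n,p,"hidden")
    cv2.imwrite(f"pics/end_{n}.png",S[:,:,::-1])
E
```

```text
side [0.4388 0.2926 0.0472]
side [ 0.4355 -0.0974  0.0398]
side [ 0.4266 -0.2667  0.0595]
top [0.4325 0.2863 0.0522]
top [ 0.4346 -0.0965  0.0416]
top [ 0.4266 -0.2644  0.0612]
```

View pics/end_side.png

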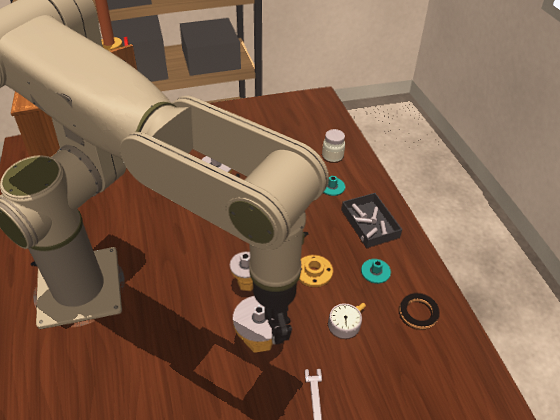

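The small plate at (243,262) and the large one at (256,318) sit on their valves. The medium plate is partly hidden by the arm, but the top camera fit puts it within 2 mm of centre. The gauge and flange have not moved.

```bash
python3 -c "
from bench import r
print(r.finish_job())"
```

```text
the job is handed in; nothing more can be done
None
```

I laid all three steel blanking plates on their matching valves, each within about 2 mm of centre by the camera fits, and handed the job in at about 29 s; no verdict came back, and I did not re-check the drain cock in the final pictures.

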